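# Slide the oil bottle home into its bench bay

### The job

Push the white oil bottle with the red nozzle across the bench and in through the open mouth of the low blue bottle bay until it is fully home against the bay's back wall. Keep it standing: push it low on its body so that it slides without tipping, and do not lift it off the bench. Leave everything else where it is, and finish with the hand clear.

Things in the scene. Friction and masses are not known exactly. Their poses are not given: they have to be found in the camera images.
- oil_bottle: the oil bottle: white round body 45 mm in diameter and 94 mm high, above it a red cap and nozzle (24 mm across, tapering) up to 128 mm; about 0.13 kg, loose, standing upright on the bench. Origin at the centre of its underside, on its axis; z points up the axis. It tips if it is pushed high. A tall fixed blue bench vice stands near it, to its right and nearer the robot: keep the hand clear of it.
- bottle_bay: low U-shaped blue bracket fixed to the bench, no floor, walls 30 mm high, 4 mm thick; place and direction vary. Origin on the bench top where the bottle's axis stands when home; x points from the mouth to the back wall, y across. Back wall's inner face at x = +23 mm, side walls' at y = +-28 mm; lips flare to the mouth at x = -19 mm, about 68 mm wide. Feet reach y = +-49 mm. The bottle sticks out a little.
- spray_can: tall blue spray can with red cap and thin red straw, 52 mm across, 172 mm high, standing to the left near the robot; origin at its underside, about 27 mm from the can's axis. A bystander.
- white_cup: white plastic cup, 68 mm across, 58 mm high, standing at the back left; origin at the centre of its underside. A bystander.
- tape_1: roll of black tape lying flat, 62 mm across, 19 mm high, at the right; origin at the centre of its underside. A bystander.
- relay: small black relay block with brass prongs, 27 x 45 x 26 mm, at the right by the back edge of the bench; origin at the centre of its underside. A bystander.
Things that resemble listed ones, but are neither listed nor needed, are in the scene too. What is shaped like the oil_bottle but pink is not meant.

How it is judged:
By the outcome, as a careful person would: the job done as asked, in the order asked, and still so for the second after the job is handed in, with the robot touching nothing.
It also fails if it takes over 58 s, if anything falls off the work surface, if the arm or the gripper's body presses on something with over 40 N, if the wrist force passes 120 N, or if a joint passes its speed limit or range.

### The arm

A 6-joint arm with a two-finger parallel gripper is mounted at the origin on the work surface; the furniture and walls round the work are solid. World frame = base frame: x ahead of the robot, y to its left, z up, the work surface at z = 0. Lengths are in m, angles in rad, forces in N, time in s.
With the tool pointing down it reaches from about 0.25 to 0.85 m from the base axis. Payload 12.5 kg.
Tool frame: the origin (TCP) lies on the mounting face of the last link; the fingertips stand ahead of it and the grasp point (between the pads) lies 167 mm ahead of it (env.finger_overhang is the z of the fingertips in the tool frame, in m); z points along the fingers, y is the line along which they close (so a half turn about z gives the same grasp; the last joint's range is limited). The gripper opens to 93 mm and grips with 3 to 60 N. Pads are 15 mm wide; open, the fingers measure 128 mm over their backs; the gripper's body (75 mm by 188 mm) begins 65 mm behind the grasp point.
Start: joints at [-1.195, 0.351, 1.652, -0, 1.139, -0.085], TCP at [0.245, -0.493, 0.405] pointing down, gripper open.
Joint ranges: [-2.75, 2.75], [-0.79, 2.1], [0.01, 2.65], [-1.57, 4.71], [0.07, 3.14], [-2.87, 2.87]. Speed limits (rad/s): [2.22, 2.22, 2.79, 3.14, 3.14, 3.14].

### API

Orientations are given as [roll, pitch, yaw] about the fixed x, y, z axes, in that order (R = Rz(yaw) Ry(pitch) Rx(roll)).
In Python, from cell import env gives the robot as it stands. The module is installed in compiled form; this text tells all that it offers. Calls block until the motion is done:
- env.movep(position, orientation): joint-space move of the TCP to a pose.
- env.line_to(position, attitude=None, feed=0.15, max_force=None): straight line of the TCP; attitude=None keeps the orientation; feed is the mean speed in m/s. With max_force (N) it stops when the force on the tool has changed by that much, and returns True; else False.
- env.movej(angles): joint-space move.
- env.set_gripper(opening, strength=None): finger opening in m; strength is the grip in N (None keeps the last); returns when the fingers have stopped.
- env.hold(seconds).
- env.inverse_kinematics(position, orientation): joint angles nearest the present ones, or None.
- env.get_obs(): the state.
- env.snapshot(name): name is "scene" or "side" or "wrist"; returns a dict with "image" (384x512x3 uint8, red, green, blue), "depth" (384x512 float32, m along the optical axis (not along the pixel's ray), 0 where there is no reading), "camera_matrix" (3x3 intrinsics, pixels), "dist" ([k1, k2, p1, p2, k3] as OpenCV has them; the pictures are not rectified), "R" (3x3) and "t" (3): a world point X has camera coordinates R X + t. Camera axes: x right, y down, z forward; pixel columns grow to the right and rows downward; lengths in m; the calibration is good to about 2 mm. A picture is of the moment at which its call begins.
A pose or a line that the arm cannot do raises env.PlanningError and nothing moves.
- env.job_done(): hands the job in, once; it reports no verdict.
The state is a dict: "t": time; "q": joint angles; "qvel": joint speeds; "tau": joint torques, N m; "position": TCP position; "tcp_rot": TCP orientation; "contact_force": force on the tool from outside, world axes, zero at the start; "ft_torque": the same for the moment, N m; "gripper_width": finger opening in m.
Only numpy, scipy, OpenCV 4.12 (cv2) and the standard library are available. Lean on these libraries where they do the work, as an engineer would, in place of code of your own. Each camera call takes 0.05 s, during which the arm holds its last target. There are 200 camera calls.

## Working session

There is one attempt and no reset: what is moved stays moved. The work goes in short steps, each a Python script; the robot and the scene stay as the last script left them, time stands still between calls to the robot, and variables do not carry over. Pictures are saved under pics/ and viewed, on a budget of 10 in all, crops included, one or two more only if the job needs it, and the job is handed in when it is done.

```bash
mkdir -p pics
cat > h.py <<'E'
import numpy as np, cv2, pickle
from cell import env
def snap(n,tag):
    s=env.snapshot(n); pickle.dump(s,open(f'pics/{tag}.pkl','wb'))
    cv2.imwrite(f'pics/{tag}.png',s['image'][:,:,::-1]); return s
def load(tag): return pickle.load(open(f'pics/{tag}.pkl','rb'))
def ray(s,uv):
    p=cv2.undistortPoints(np.array([[uv]],float),s['camera_matrix'],np.array(s['dist'],float))[0,0]
    R=np.array(s['R']);t=np.array(s['t']).ravel()
    return -R.T@t, R.T@np.array([p[0],p[1],1])
def at_z(s,uv,z):
    c,d=ray(s,uv); return c+d*(z-c[2])/d[2]
def by_depth(s,uv):
    c,d=ray(s,uv); return c+d*s['depth'][int(uv[1]),int(uv[0])]
def cloud(s):
    h,w=s['depth'].shape; v,u=np.mgrid[:h,:w]
    p=cv2.undistortPoints(np.stack([u,v],-1).reshape(-1,1,2).astype(float),s['camera_matrix'],np.array(s['dist'],float)).reshape(h,w,2)
    X=np.dstack([p,np.ones((h,w))])*s['depth'][...,None]
    return (X-np.array(s['t']).ravel())@np.array(s['R'])
def tri(s1,a,s2,b):
    c1,d1=ray(s1,a);c2,d2=ray(s2,b)
    k=np.linalg.lstsq(np.c_[d1,-d2],c2-c1,rcond=None)[0]
    p,q=c1+k[0]*d1,c2+k[1]*d2
    return (p+q)/2,np.linalg.norm(p-q)
E
python3 - <<'E'
from h import *
a=snap('scene','sc');b=snap('side','sd')
o=env.get_obs();print(o['t'],o['position'],o['tcp_rot'],env.finger_overhang,o['contact_force'])
for s in(a,b):print(-np.array(s['R']).T@np.array(s['t']).ravel())
E
```

```text
0.1 [ 0.24455732 -0.49251994  0.40423273] [-3.14048596e+00 -1.24690008e-04  4.60807902e-01] 0.1861 [ 0.70584633  0.86709079 -0.09927032]
[ 0.51802058 -0.43473442  1.03738923]
[-0.18453787 -0.97060202  0.56622817]
```

View pics/sc.png

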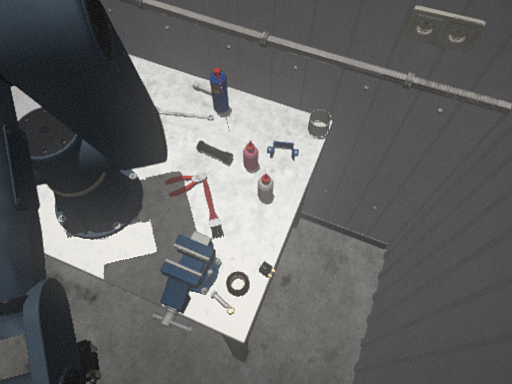

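View pics/sd.png

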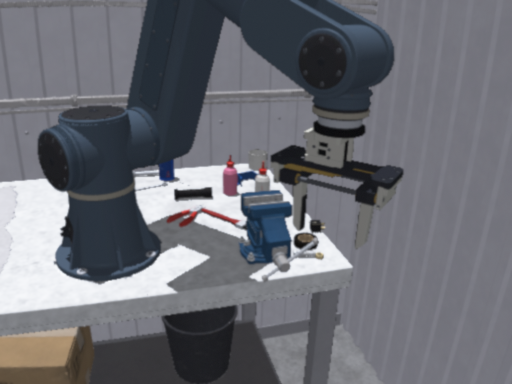

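The scene view shows two bottle shapes: a white one with a red nozzle at (265,186) and a pink one at (251,155). The white one fits the description. The blue bay is at (283,150), the cup at (320,122) and the vice at (190,265). I'll confirm with an enlarged crop and depth.

Run:
```python
from h import *
s=load('sc');b=load('sd')
c=s['image'][105:215,200:340,::-1]
cv2.imwrite('pics/c1.png',cv2.resize(c,None,fx=5,fy=5,interpolation=cv2.INTER_CUBIC))
P=cloud(s); im=s['image'].astype(int)
R,G,B=im[...,0],im[...,1],im[...,2]
# bay blue mask
v,u=np.mgrid[:384,:512]
m=(B>R+25)&(u>262)&(u<305)&(v>130)&(v<165)
Q=P[m];print('bay',len(Q));print(np.c_[u[m],v[m],(Q*1000).round()][::3].astype(int).tolist())
for n,box in dict(white=(255,280,165,205),pink=(240,262,135,172)).items():
    mm=(u>box[0])&(u<box[1])&(v>box[2])&(v<box[3])&(P[...,2]>.02)&(P[...,2]<.09)
    mt=mm|((u>box[0])&(u<box[1])&(v>box[2])&(v<box[3])&(P[...,2]>.1))
    q=P[mm];print(n,len(q),q.min(0),q.max(0)); q=P[mt&(P[...,2]>.1)];print(' top',len(q),q.mean(0),q[:,2].max())
```

```text
bay 93
[[274, 141, 486, 253, 27], [278, 142, 518, -435, 1037], [281, 142, 508, 248, 33], [284, 142, 517, 251, 30], [286, 143, 523, 250, 27], [289, 143, 532, 248, 31], [292, 143, 542, 251, 29], [274, 144, 487, 240, 29], [273, 145, 484, 237, 28], [269, 146, 471, 250, 0], [293, 146, 546, 239, 32], [270, 147, 475, 245, 3], [273, 147, 485, 230, 28], [268, 148, 469, 241, 2], [273, 148, 486, 224, 31], [272, 149, 482, 239, 2], [293, 149, 547, 231, 27], [296, 149, 557, 251, -2], [271, 150, 479, 235, 1], [292, 150, 544, 225, 30], [295, 150, 554, 242, 6], [298, 150, 563, 245, 4], [269, 151, 473, 231, 1], [272, 151, 484, 216, 26], [297, 151, 560, 241, 3], [269, 152, 474, 226, 2], [293, 152, 548, 236, 2], [293, 153, 548, 216, 28], [293, 154, 548, 210, 32], [296, 154, 558, 228, 5], [295, 155, 556, 226, 2]]
white 248 [0.4574467  0.05353448 0.02029909] [0.5012361  0.09250625 0.08972753]
 top 57 [0.48098677 0.04772437 0.15637205] 1.0373892295971823
pink 243 [0.40053209 0.15082658 0.02008033] [0.44372236 0.18730497 0.08955817]
 top 51 [0.42713906 0.14818006 0.14405253] 1.0373892295971823
```

View pics/c1.png

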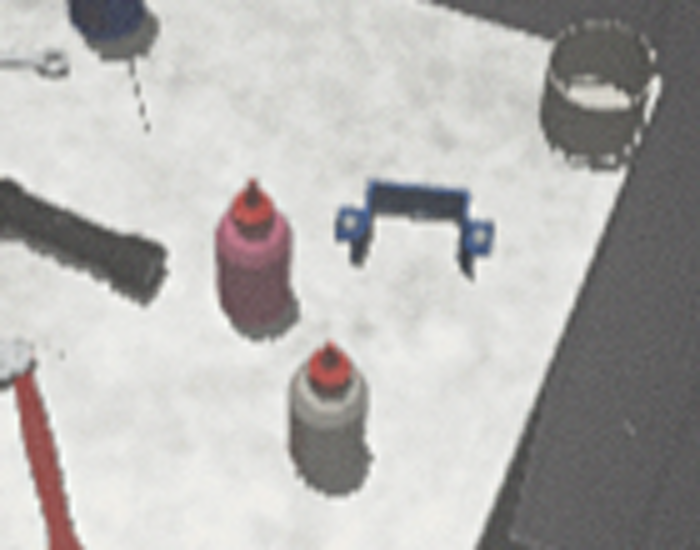

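The crop confirms it: the white body with the red nozzle at crop (330,430) is the target, and the pink one is at (255,265). The bay's back wall runs (370,185)–(468,190) and it opens toward the bottom of the picture, about −y. I'll check obstacle heights and get a close wrist view.

Run:
```python
from h import *
s=load('sc');P=cloud(s);ok=s['depth']>0
v,u=np.mgrid[:384,:512]
m=ok&(u>160)&(u<222)&(v>232)&(v<315)&(P[...,2]>.04);q=P[m]
print('vice',np.percentile(q,[1,50,99],axis=0).round(3).tolist())
for lo in(.04,.1,.15): print(lo,q[q[:,2]>lo].min(0).round(3),q[q[:,2]>lo].max(0).round(3))
m=ok&(u>308)&(u<332)&(v>105)&(v<140)&(P[...,2]>.03);q=P[m];print('cup',q.min(0),q.max(0))
for yaw in(np.pi/2,-np.pi/2,0):
    for p in([.5,0.1,.42],):
        q=env.inverse_kinematics(p,[np.pi,0,yaw]);print(yaw,None if q is None else np.round(q,2))
```

```text
vice [[0.274, -0.295, 0.054], [0.323, -0.21, 0.124], [0.379, -0.116, 0.148]]
0.04 [ 0.269 -0.3    0.04 ] [ 0.383 -0.108  0.15 ]
0.1 [ 0.269 -0.28   0.1  ] [ 0.383 -0.108  0.15 ]Traceback (most recent call last):
  File "<stdin>", line 6, in <module>
    return umr_minimum(a, axis, None, out, keepdims, initial, where)
ValueError: zero-size array to reduction operation minimum which has no identity
```

Run:
```python
from h import *
for yaw in(np.pi/2,-np.pi/2):
    for p,th in(([.5,0.1,.42],0),([.52,0.05,.42],0)):
        q=env.inverse_kinematics(p,[np.pi,0,yaw]);print(yaw,None if q is None else np.round(q,2))
q=env.inverse_kinematics([.5,.1,.42],[np.pi,0,np.pi/2])
yaw=np.pi/2 if q is not None else -np.pi/2
env.movep([.5,.1,.42],[np.pi,0,yaw])
s=snap('wrist','w1');print(yaw,env.get_obs()['t'],-np.array(s['R']).T@np.array(s['t']).ravel(),np.array(s['R']).round(2).tolist())
cv2.imwrite('pics/w1.png',cv2.resize(s['image'][:,:,::-1],(800,600),interpolation=cv2.INTER_CUBIC))
```

```text
1.5707963267948966 [ 0.11  0.26  1.74 -0.    1.14  0.11]
1.5707963267948966 [ 0.01  0.28  1.7  -0.    1.15  0.01]
-1.5707963267948966 None
-1.5707963267948966 None
1.5707963267948966 2.45 [0.49949687 0.17285586 0.39975098] [[1.0, -0.0, -0.0], [-0.0, -0.96, 0.27], [-0.0, -0.27, -0.96]]
```

View pics/w1.png

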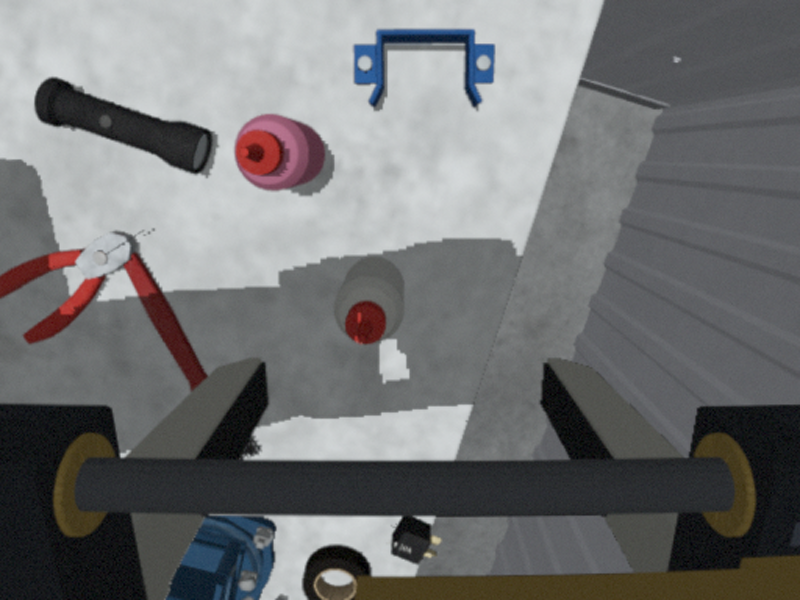

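The wrist view shows the bay at the top with its back wall at (379–474, 30) and lips at (375,105) and (478,103). It opens along −y, nearly axis-aligned. The white bottle's cap is at (365,322) and its base is near (372,275). The pink bottle is at (280,152).

```bash
cat >> h.py <<'E'
from scipy.optimize import least_squares
def circ(xy,r):
    f=least_squares(lambda c:np.hypot(*(xy-c).T)-r,xy.mean(0)+[0,0.0],loss='soft_l1',f_scale=.002);return f.x,np.abs(f.fun).mean()
E
python3 - <<'E'
from h import *
s=load('w1');P=cloud(s);ok=s['depth']>0;k=.64
im=s['image'].astype(int);B=im[...,2]-im[...,0]
for n,uv,z in[('bk outer L',(379,30),.03),('bk outer R',(474,29.5),.03),('L foot corner',(354,45),.002),('R foot',(494,44),.002),('Lfoot low',(355,83),.003),('R foot low',(493,82),.003),('lipL tip',(370,104),.03),('lipR tip',(482,102),.03),('cap tip',(364,324),.128)]:
    print(n,at_z(s,(uv[0]*k,uv[1]*k),z).round(4))
v,u=np.mgrid[:384,:512]
m=ok&(B>30)&(v<75)&(u>220)&(u<325)&(P[...,2]>.015)&(P[...,2]<.04);q=P[m];print('bay',len(q),np.percentile(q,[1,99],axis=0).round(4).tolist(), 'zmed',np.median(q[:,2]))
ou=[]
for x in np.arange(.49,.545,.01):
    w=q[(abs(q[:,0]-x)<.005)&(q[:,1]>.23)]; ou.append((x.round(3),w[:,1].min().round(4),w[:,1].max().round(4)))
print(ou)
for lo,hi in((.19,.245),):
  for y in(.215,.225,.235,.245):
    w=q[abs(q[:,1]-y)<.005]; a=w[w[:,0]<.515,0];b=w[w[:,0]>.515,0];print(y,a.min(),a.max(),b.min(),b.max())
for sn in('w1','sc'):
  S=load(sn);P=cloud(S);ok=S['depth']>0
  for n,c in dict(white=(.479,.076),pink=(.422,.172)).items():
    m=ok&(np.hypot(P[...,0]-c[0],P[...,1]-c[1])<.04)&(P[...,2]>.012)&(P[...,2]<.07);print(sn,n,m.sum(),circ(P[m][:,:2],.0225))
    m=ok&(np.hypot(P[...,0]-c[0],P[...,1]-c[1])<.04)&(P[...,2]>.1);print('  cap',P[m].mean(0),P[m][:,2].max())
a,b=load('w1'),load('sc')
print('tri cap tip',tri(a,(364*k,324*k),b,(200+328/5,105+345/5)))
E
```

```text
bk outer L [0.4836 0.2513 0.03  ]
bk outer R [0.5443 0.2517 0.03  ]
L foot corner [0.465  0.2476 0.002 ]
R foot [0.5618 0.2484 0.002 ]
Lfoot low [0.4653 0.2225 0.003 ]
R foot low [0.5619 0.2233 0.003 ]
lipL tip [0.4772 0.206  0.03  ]
lipR tip [0.5508 0.2073 0.03  ]
cap tip [0.4781 0.0858 0.128 ]
bay 826 [[0.4777, 0.2077, 0.0155], [0.5482, 0.2518, 0.0314]] zmed 0.029039978774796853
[(np.float64(0.49), np.float64(0.2483), np.float64(0.2519)), (np.float64(0.5), np.float64(0.2483), np.float64(0.2518)), (np.float64(0.51), np.float64(0.2485), np.float64(0.2519)), (np.float64(0.52), np.float64(0.2484), np.float64(0.2525)), (np.float64(0.53), np.float64(0.2486), np.float64(0.2519)), (np.float64(0.54), np.float64(0.2302), np.float64(0.252))]
0.215 0.47737269656899817 0.48473374496378674 0.5407143435937903 0.5492530130714119
0.225 0.48167846001084547 0.4848368464714227 0.5405385892408181 0.543874765500517
0.235 0.4818474821403171 0.4848899040059749 0.54055761112844 0.5448532149107901
0.245 0.4808561642623326 0.5149678573902158 0.515115079917328 0.5444753227766171
w1 white 414 (array([0.47652463, 0.07763487]), np.float64(9.970903696285536e-05))
  cap [0.45599771 0.09550881 0.26555175] 0.3329233738186575
w1 pink 354 (array([0.41980487, 0.17526021]), np.float64(0.00015669263579364242))
  cap [0.42245977 0.17336395 0.11679465] 0.3279686967258837
sc white 138 (array([0.47895853, 0.07726076]), np.float64(0.0006125523692894731))
  cap [0.47892934 0.07452764 0.10742665] 0.12703538795190483
sc pink 147 (array([0.42260234, 0.17499941]), np.float64(0.000612187072583465))
  cap [0.42342961 0.17197249 0.10758981] 0.13052424613420224
tri cap tip (array([0.47757148, 0.08212092, 0.11643534]), np.float64(0.0006628763889298712))
```

```bash
cat >> h.py <<'E'
from scipy.spatial.transform import Rotation as Ro
OP=.085
def pose(tip,phi,th=30):
    """TCP pose so the left finger's front tip edge is at tip, heading phi deg from +y toward +x, leaning back th"""
    p,t=np.radians([phi,th]);h=np.array([np.sin(p),np.cos(p),0]);k=np.array([0,0,1.])
    R=np.c_[h*np.cos(t)+k*np.sin(t),np.cross(h,k),h*np.sin(t)-k*np.cos(t)]
    return np.array(tip)-R@[.0075,-(OP/2+.00875),env.finger_overhang],Ro.from_matrix(R).as_euler('xyz')
def tipfor(c,phi,gap,z=.024):
    p=np.radians(phi);return np.r_[np.array(c)-(.0225+gap)*np.array([np.sin(p),np.cos(p)]),z]
W=np.array([.4765,.0776]);HOME=np.array([.5127,.225])
PH=22;MID=np.array([.5127,.0776+(.5127-.4765)/np.tan(np.radians(PH))])
E
python3 - <<'E'
from h import *
print(MID)
for c,f,g,z in((W,PH,.02,.18),(W,PH,.02,.024),(MID,PH,0,.024),(MID,0,.02,.024),(HOME,0,0,.024)):
    p,o=pose(tipfor(c,f,g,z),f);q=env.inverse_kinematics(p,o);print(p.round(3),o.round(2),None if q is None else np.round(q,2))
print(env.get_obs()['q'].round(2) if hasattr(env.get_obs()['q'],'round') else env.get_obs()['q'])
E
```

```text
[0.5127     0.16719814]
[ 0.471 -0.073  0.337] [ 3.14 -0.52  1.19] [-0.35  0.31  1.93  0.64  0.98 -0.36]
[ 0.471 -0.073  0.181] [ 3.14 -0.52  1.19] [-0.35  0.61  2.    0.87  0.72 -0.69]
[0.514 0.035 0.181] [ 3.14 -0.52  1.19] [-0.11  0.64  1.93  0.93  0.64 -0.51]
[0.564 0.025 0.181] [ 3.14 -0.52  1.57] [-0.12  0.71  1.75  0.7   0.88 -0.63]
[0.564 0.103 0.181] [ 3.14 -0.52  1.57] [ 0.02  0.72  1.74  0.75  0.83 -0.54]
[ 0.1   0.26  1.74 -0.    1.14  0.11]
```

Run:
```python
from h import *
env.set_gripper(OP)
p,o=pose(tipfor(W,PH,.02,.18),PH);env.movep(p,o)
p,o=pose(tipfor(W,PH,.02),PH);env.line_to(p,o,feed=.12)
d=np.array([np.sin(np.radians(PH)),np.cos(np.radians(PH))])
p,o=pose(tipfor(W+.02*d,PH,0),PH);env.line_to(p,o,feed=.04)
s=snap('wrist','w2');P=cloud(s);ok=s['depth']>0
c=W+.02*d
m=ok&(np.hypot(P[...,0]-c[0],P[...,1]-c[1])<.035)&(P[...,2]>.012)&(P[...,2]<.07)
ob=env.get_obs();print('expected',c,'seen',m.sum(),circ(P[m][:,:2],.0225),ob['t'],ob['gripper_width'],ob['contact_force'])
cv2.imwrite('pics/w2.png',cv2.resize(s['image'][:,:,::-1],(800,600)))
```

```text
expected [0.48399213 0.09614368] seen 3536 (array([0.48105526, 0.09584522]), np.float64(0.0018174064893393077)) 6.175 0.08500949842242904 [-0.68150195 -0.01147179 -0.76677889]
```

View pics/w2.png

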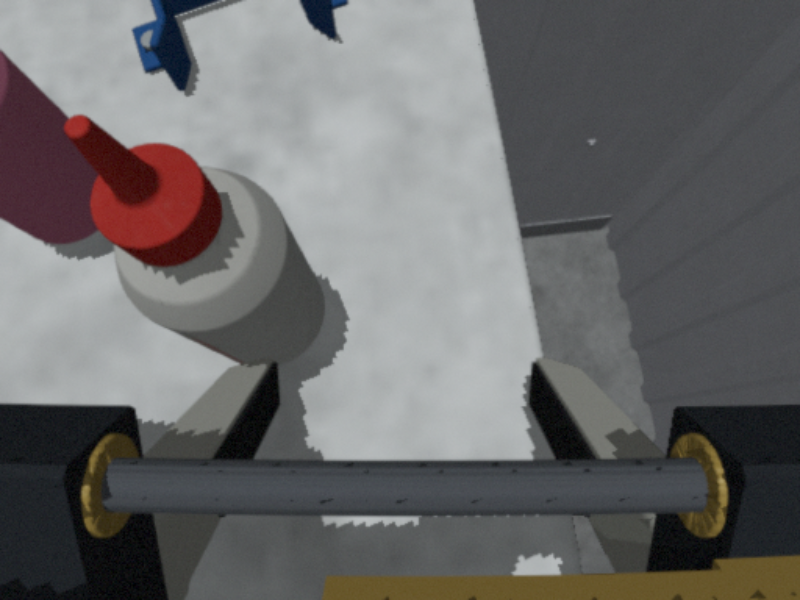

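The bottle is upright and in contact with the left finger tip (260,368). The pink bottle is clear at left, and the bay is ahead at the top. I'll finish leg 1 and refit, leaving out the finger points.

```bash
cat >> h.py <<'E'
def find(s,c,phi):
    P=cloud(s);p=np.radians(phi);h=np.array([np.sin(p),np.cos(p)])
    D=P[...,:2]-c
    m=(s['depth']>0)&(np.hypot(D[...,0],D[...,1])<.033)&(P[...,2]>.034)&(P[...,2]<.088)&(D@h>-.019)
    return m.sum(),*circ(P[m][:,:2],.0225),P[m][:,2].max()
E
python3 - <<'E'
from h import *
d=np.array([np.sin(np.radians(PH)),np.cos(np.radians(PH))])
print('w2',find(load('w2'),W+.02*d,PH))
p,o=pose(tipfor(MID,PH,0),PH);env.line_to(p,o,feed=.05)
s=snap('wrist','w3');print('MID',MID,find(s,MID,PH));print(find(snap('scene','sc3'),MID,PH),env.get_obs()['t'])
c=load('sc3')['image'][90:210,200:340,::-1]
cv2.imwrite('pics/c3.png',np.hstack([cv2.resize(c,(400,343),interpolation=cv2.INTER_CUBIC),cv2.resize(s['image'][:,:,::-1],(400,343))]))
E
```

```text
w2 (np.int64(6759), array([0.48177841, 0.10165712]), np.float64(0.003494728795296981), np.float64(0.08799964952256102))
MID [0.5127     0.16719814] (np.int64(5283), array([0.49425339, 0.17085879]), np.float64(0.0038323563865669424), np.float64(0.08799996798256256))
(np.int64(3), array([0.48310026, 0.18923682]), np.float64(0.0008032363629308532), np.float64(0.08560202353221115)) 7.9583
```

View pics/c3.png

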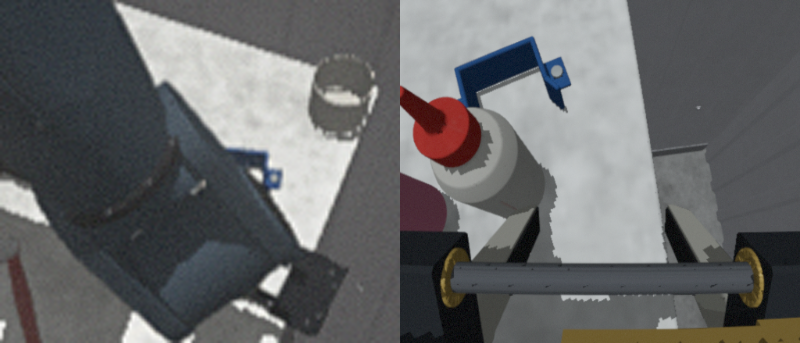

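The bottle stands upright with its base near (515,205) in the right panel and the bay ahead. The scene view is blocked by the arm. I'll tighten the fit by leaving out the shoulder.

```bash
cat >> h.py <<'E'
def find(s,c,phi,zl=(.012,.06)):
    P=cloud(s);p=np.radians(phi);h=np.array([np.sin(p),np.cos(p)]);c=np.array(c)
    for _ in range(4):
        D=P[...,:2]-c;r=np.hypot(D[...,0],D[...,1])
        m=(s['depth']>0)&(r<.03)&(r>.015)&(P[...,2]>zl[0])&(P[...,2]<zl[1])&(D@h>-.016)
        if m.sum()<20:break
        c,e=circ(P[m][:,:2],.0225)
    return m.sum(),c,e
E
python3 - <<'E'
from h import *
d=np.array([np.sin(np.radians(PH)),np.cos(np.radians(PH))])
for t,c in(('w2',W+.02*d),('w3',MID)):
  for z in((.012,.06),(.03,.06),(.03,.08)):print(t,c,z,find(load(t),c,PH,z))
E
```

```text
w2 [0.48399213 0.09614368] (0.012, 0.06) (np.int64(1118), array([0.48198878, 0.09687883]), np.float64(0.00012333594789640018))
w2 [0.48399213 0.09614368] (0.03, 0.06) (np.int64(797), array([0.48197764, 0.09687666]), np.float64(0.00012663743786884077))
w2 [0.48399213 0.09614368] (0.03, 0.08) (np.int64(2608), array([0.48115585, 0.09714369]), np.float64(0.0011300627532815726))
w3 [0.5127     0.16719814] (0.012, 0.06) (np.int64(2823), array([0.52650623, 0.13691011]), np.float64(0.0025735605572392395))
w3 [0.5127     0.16719814] (0.03, 0.06) (np.int64(2333), array([0.52511078, 0.13609384]), np.float64(0.0027575966805334744))
w3 [0.5127     0.16719814] (0.03, 0.08) (np.int64(3293), array([0.49560816, 0.16721901]), np.float64(0.0010364638789050204))
```

Run:
```python
from h import *
for c in((.503,.170),(.498,.172),(.508,.168)):
  for z in((.012,.06),):print(c,z,find(load('w3'),c,PH,z))
```

```text
(0.503, 0.17) (0.012, 0.06) (np.int64(1533), array([0.49631239, 0.16710281]), np.float64(0.00017112664707006126))
(0.498, 0.172) (0.012, 0.06) (np.int64(1533), array([0.49631239, 0.16710281]), np.float64(0.00017112664707006126))
(0.508, 0.168) (0.012, 0.06) (np.int64(2629), array([0.52719118, 0.13763194]), np.float64(0.002449205206058548))
```

The bottle is at (0.4963, 0.1671). It has crept left around the finger tip, which behaves as a narrow contact at its centre. I'll back off, re-aim through the bottle's measured axis and push in short steered legs.

Run:
```python
from h import *
p,o=pose(tipfor(MID,PH,.03),PH);env.line_to(p,o,feed=.1)
s=snap('wrist','w4');n,c,e=find(s,(.4963,.1671),PH);print('bottle',n,c,e)
assert e<.0005
v=HOME-c;f=np.degrees(np.arctan2(*v));d=v/np.linalg.norm(v);print(f)
p,o=pose(tipfor(c,f,.02),f);env.line_to(p,o,feed=.08)
s=snap('wrist','w5');n,c,e=find(s,c,f);print('again',n,c,e)
t=c+.025*d
p,o=pose(tipfor(t,f,0),f);env.line_to(p,o,feed=.04)
s=snap('wrist','w6')
print('expect',t)
for dx in(0,-.004,.004):print(find(s,t+[dx,0],f))
print(env.get_obs()['t'])
```

```text
bottle 1411 [0.49635723 0.16708833] 0.00023507357606840614
15.759152262824104
again 1063 [0.49642954 0.16724088] 0.00014587635366553777
expect [0.50321939 0.19130118]
(np.int64(1123), array([0.50076809, 0.19179211]), np.float64(0.00012049704761517227))
(np.int64(1123), array([0.50076809, 0.19179211]), np.float64(0.00012049704761517227))
(np.int64(1123), array([0.50076809, 0.19179211]), np.float64(0.00012049704761517227))
10.1083
```

```bash
cat >> h.py <<'E'
def leg(c,f,dist,tag,bias=.002,f0=None,**kw):
    a=np.radians(f);d=np.array([np.sin(a),np.cos(a)]);L=np.array([-d[1],d[0]])
    p,o=pose(tipfor(c+bias*L,f,.015),f);env.line_to(p,o,feed=.08)
    t=c+dist*d
    p,o=pose(tipfor(t+bias*L,f,0),f);st=env.line_to(p,o,feed=.04,**kw)
    s=snap('wrist',tag);r=find(s,t,f);ob=env.get_obs();print('expect',t,'got',r,'stop',st,ob['t'],ob['contact_force'].round(2))
    return r[1]
E
python3 - <<'E'
from h import *
f=15.76;a=np.radians(f);o0=env.get_obs()
p,o=pose(tipfor(np.array([.5032,.1913]),f,.015),f);env.line_to(p,o,feed=.1)
c=leg(np.array([.5008,.1918]),20,.018,'w7')
cv2.imwrite('pics/w7.png',load('w7')['image'][:,:,::-1])
E
```

```text
expect [0.50695636 0.20871447] got (np.int64(1034), array([0.50594105, 0.20938154]), np.float64(0.0001743503222483201)) stop False 11.775 [-0.26 -0.91  0.26]
```

View pics/w7.png

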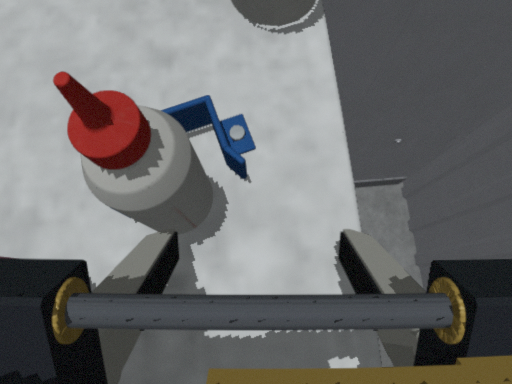

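The bottle is upright and its front is entering the mouth; the right lip is visible at (240,170). One more angled leg, then a straight seating push with force stop.

Run:
```python
from h import *
p,o=pose(tipfor(np.array([.5070,.2087]),20,.015),20);env.line_to(p,o,feed=.1)
c=leg(np.array([.5059,.2094]),22,.010,'w8',max_force=8)
p,o=pose(tipfor(c,22,.018),22);env.line_to(p,o,feed=.1)
n=.231-c[1]
c=leg(c,0,n,'w9',bias=0,max_force=4)
ob=env.get_obs();print(ob['position'],'target',pose(tipfor([c[0],.231],0,0),0)[0])
```

```text
expect [0.50964607 0.21867184] got (np.int64(1300), array([0.50802607, 0.21866849]), np.float64(0.0008735250741043802)) stop False 13.15 [0.46 0.46 0.86]
expect [0.50802607 0.231     ] got (np.int64(992), array([0.51221773, 0.23501171]), np.float64(0.002407070140026961)) stop True 14.975 [ 0.3  -5.48  2.26]
[0.55932651 0.10483336 0.1813619 ] target [0.56346773 0.10895481 0.18141733]
```

Contact built up to 5.5 N with the finger at the expected home position. I'll back off, rise and check from above.

Run:
```python
from h import *
ob=env.get_obs();p=ob['position']
env.line_to(p+np.array([0,-.06,0]),feed=.1)
env.line_to(p+np.array([0,-.06,.2]),feed=.2)
env.movep([.5,.07,.42],[np.pi,0,np.pi/2])
s=snap('wrist','w10');P=cloud(s)
for z in((.035,.07),(.02,.06)):print(find(s,(.51,.226),0,z))
m=(s['depth']>0)&(np.hypot(P[...,0]-.51,P[...,1]-.226)<.04)&(P[...,2]>.035)&(P[...,2]<.07);print(circ(P[m][:,:2],.0225))
m=(s['depth']>0)&(np.hypot(P[...,0]-.42,P[...,1]-.175)<.04)&(P[...,2]>.012)&(P[...,2]<.07);print('pink',circ(P[m][:,:2],.0225))
print(env.get_obs()['t'])
cv2.imwrite('pics/w10.png',cv2.resize(s['image'][0:230,150:400,::-1],None,fx=3,fy=3,interpolation=cv2.INTER_CUBIC)[:600])
```

```text
(np.int64(57), array([0.50877781, 0.22644303]), np.float64(0.00010518971482353715))
(np.int64(182), array([0.50452181, 0.22843037]), np.float64(0.0020691038852123115))
(array([0.50900941, 0.22624589]), np.float64(0.0003201242251870523))
pink (array([0.41988343, 0.17566434]), np.float64(0.00028901182010162473))
17.525
```

View pics/w10.png

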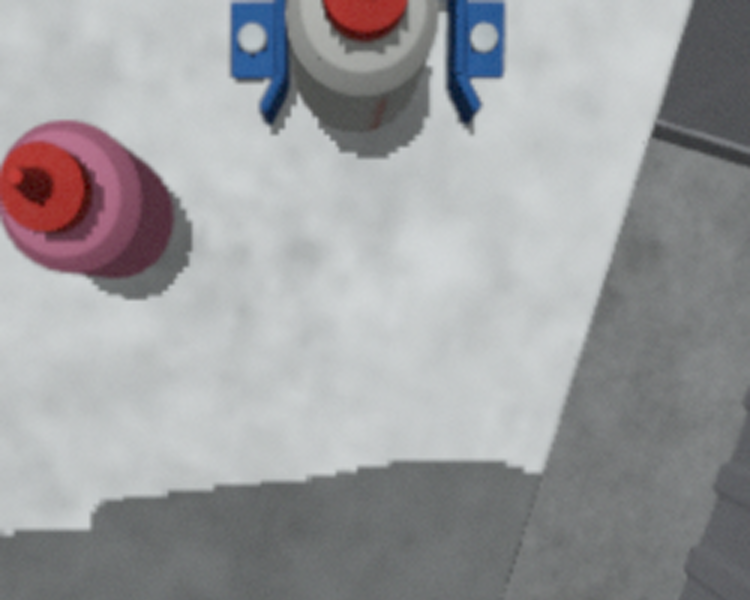

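The bottle stands upright in the bay between its side walls (crop 290–430), and the pink bottle hasn't moved. The measured axis is y = 0.2263 against a computed home of 0.225, so it is at the back wall within calibration error. Handing in.

```bash
python3 -c "
from h import *
env.job_done();print(env.get_obs()['t'])"
```

```text
the job is handed in; nothing more can be done
the job is handed in; nothing more can be done
```

I pushed the white oil bottle low on its body (finger about 24 mm above the bench) into the blue bay and seated it against the back wall. I handed the job in after about 17.5 s of robot time, with the hand raised clear.

**Last checks:**
- **Seating:** the final push stopped on contact at about 5.5 N. From above, the bottle's axis measured (0.509, 0.226), against a computed home of (0.513, 0.225). It is at the back wall to within the 2 mm calibration and about 4 mm left of centre, inside the bay's ±5.5 mm side play.
- **Standing:** the last picture shows the bottle upright between the side walls.
- **Bystanders:** the pink bottle is within 0.5 mm of where it was. I did not re-measure the spray can, cup, tape or relay, but the hand never worked near them.

**What disagreed:**
- **First push:** the bottle crept about 15 mm left around the narrow fingertip, so I backed off, re-measured and finished in short steered pushes.
- **Fit at the stop:** the bottle fit taken while the finger was still in contact was poor (2.4 mm residual). I relied on the clean view after backing off.

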